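# Stow the electronics kit tote behind the dock's lip

## Task

Stand the solder reel in the empty front compartment of the orange kit tote, then push the tote, without lifting it, up the dock's ramp until its rear edge drops behind the yellow lip. Press it home against the black stop for a moment with about 10 N (never more than 20 N on the tote at any time), then leave it lying flat on the deck with the reel inside. Do not disturb the other things on the table.

Things in the scene. Friction and masses are not known exactly. Their poses are not given: they have to be found in the camera images.
- dock: Low bare-metal dock with blue side guides; slick ramp (friction about 0.2) rising at 14 degrees. Origin: middle of the ramp's foot edge, on the table. x up along the ramp's face, y across, z square to the face, which is the plane z = 0. 95 to 97 mm between the guides, which rise 16 mm above the face and flare to about 120 mm apart at the foot. Let go on the ramp, the tote slides down.
- lip_mid (a point): Point of the dock (not of the lip) at (114, 0, 0) mm, same axes. The yellow lip ends the ramp: a 7 mm step down, square to the face, to a deck parallel to the ramp, 103.5 mm long. The deck ends in a rigid black stop, 41 mm above the ramp's plane. Lip, deck and stop are one piece whose setting is not measured: the lip edge lies 26 mm short to 26 mm beyond this point; feel for it.
- guides_end (a point): Point of the dock at the upper end of its guides, (255, 0, 0) mm, same axes. A tote going over the lip first dips its front; once its rear edge has passed the lip it drops: parallel to the ramp, underside at z = -7 mm, unable to slide back. Only 3.5 mm further it meets the stop and the force climbs steeply (it is rigid). Sliding the tote up takes only 2 to 5 N.
- tote: Orange open plastic tote, 100 (x) x 90 (y) x 45 (z) mm, walls 4 mm, 0.3 to 0.6 kg, standing on the table before the ramp's foot, roughly in line. Origin: centre of its underside; x points to its front (towards the ramp), z up. Its rear half is full of components, below the rim; the front compartment is empty. It is pushed on the outside of its rear wall, x = -50 mm.
- compartment (a point): Floor centre of the tote's empty front compartment, which is 46 (x) x 82 (y) mm inside and 41 mm deep; (23, 0, 4) mm in the tote's frame, same axes as the tote.
- reel_center (a point): Centre, half-way up, of a solder reel: upright cylinder with white flanges, 36 mm in diameter and 54 mm tall, about 0.15 kg, standing loose on the table. z is its axis.
- iron_stand: Bystander: black soldering-iron stand 100 x 75 mm with a blue-handled iron, about 180 mm tall. Origin: centre of its underside.
- tumbler: Bystander: empty drinking glass, 66 mm across, 110 mm tall. Origin: centre of its underside.
- screwdriver: Bystander: screwdriver lying on the table, along its x axis.
- flux_jar: Bystander: small amber jar, 48 mm across, 50 mm tall. Origin: centre of its underside.
Mind the look-alikes: they are no part of the job. What is shaped like the part that bears reel_center but red is not meant. Of the things that look like the tote, take the one that is farthest to the robot's right at the start.

How it is judged:
By the outcome, as a careful person would: the job done as asked, in the order asked, and still so for the second after the job is handed in, with the robot touching nothing.
It also fails if it takes over 72 s, if anything falls off the work surface, if the arm or the gripper's body presses on something with over 40 N, if the wrist force passes 120 N, or if a joint passes its speed limit or range.

## Robot

A 7-joint arm with a two-finger parallel gripper is mounted at the origin on the work surface. World frame = base frame: x ahead of the robot, y to its left, z up, the work surface at z = 0. Lengths are in m, angles in rad, forces in N, time in s.
With the tool pointing down it reaches from about 0.4 to 0.85 m from the base axis. Payload 4.5 kg.
Tool frame: the origin (TCP) lies midway between the tips of the shut fingers; the grasp point (between the pads) lies 19 mm behind it; z points along the fingers, y is the direction in which the jaws open and shut (so a half turn about z gives the same grasp; the last joint's range is limited). The gripper opens to 88 mm and grips with 3 to 60 N. Pads are 18 mm wide; open, the fingers measure 123 mm over their backs; the gripper's body (75 mm by 187 mm) begins 45 mm behind the grasp point.
Start: joints at [-1.192, 0.689, -0.195, 1.565, 0.157, 0.902, -0.215], TCP at [0.211, 0.588, 0.239] pointing down, gripper open.
Joint ranges: [-3.01, 3.01], [-0.46, 2.08], [-1.47, 1.51], [0.13, 2.56], [-1, 4.14], [0.04, 2.09], [-2.66, 2.66]. Speed limits (rad/s): [2.57, 2.57, 3.14, 3.14, 3.14, 3.14, 3.14].

## Interface

Orientations are given as a unit quaternion [x, y, z, w].
In Python, from cell import bot gives the robot as it stands.
- The arm moves only by the tool apply_moves, never from a script. Its argument "plan" is one flat list of numbers, 7 for each row, row after row: the finger opening in m, from 0 to 0.0881, then the shift along the tool's x, y, z in m, then the turn, a rotation vector about the tool's x, y, z in rad. A call has 1 to 8 rows; each row shifts and turns the commanded pose from where the row before left it, along the tool's axes as they then stand; what a row does not reach is not made up. A row lasts 1/8 s, in which the tool goes at most 62.5 mm and 10.7 degrees, less where a joint would pass 70% of its speed; a pose out of reach is approached as far as the arm can. A call with a gripper value outside its range is refused whole. The fingers move at their own pace and stop on an object; the grip force is fixed at half the most. Time passes only in rows, so rows that do not move let the fingers close. It gives the time, the measured TCP pose, the force and the opening at its end, in the units of the state.
- bot.observe(): the state, without advancing time (a new reading comes with each control period).
- bot.snapshot(name): name is "side" or "top" or "wrist"; returns the picture (400x640x3 uint8, red, green, blue); there is no depth.
- bot.camera_model(name): a dict with "fx", "fy", "cx", "cy" (pixels), "world_to_cam" (4x4, takes a point from world to camera coordinates). Camera axes: x right, y down, z forward; pixel columns grow to the right and rows downward; lengths in m; the calibration is good to about 2 mm. The wrist camera is an equidistant fisheye: a pixel r from the principal point sees the ray r / f radians off the axis. A picture is of the moment at which its call begins: read the wrist's pose just before it. camera_model takes no time and is no camera call; for the wrist camera it gives the pose at the moment of the call.
- bot.close_job(): hands the job in, once; it reports no verdict.
The state is a dict: "time": time; "joint_pos": joint angles; "joint_velocities": joint speeds; "tau": joint torques, N m; "ee_pos": TCP position; "eef_rot": TCP orientation; "force": force on the tool from outside, world axes, zero at the start; "wrist_torque": the same for the moment, N m; "gripper_width": opening from 0.0 (shut) to 1.0 (fully open).
Only numpy, scipy, OpenCV 4.12 (cv2) and the standard library are available. Lean on these libraries where they do the work, as an engineer would, in place of code of your own. Each camera call takes 0.05 s, during which the arm holds its last target. There are 200 camera calls.

## Working session

There is one attempt and no reset: what is moved stays moved. The work goes in short steps, Python scripts to look and compute and a tool call to move; the robot and the scene stay as the last step left them, time stands still between calls to the robot, and variables do not carry over. Pictures are saved under pics/ and viewed, about 8 in all and at most 12, crops included, and the job is handed in when it is done.

Besides the shell and the picture viewer there is one more tool, called after "Request:" as a command line: name --argument value ..., lists and objects as JSON in quotes. apply_moves: Moves the arm, as the interface text tells. Its arguments: {"type":"object","properties":{"plan":{"type":"array"}},"required":["plan"]}

```bash
mkdir -p pics; ls
python3 - <<'E'
from cell import bot
import cv2,numpy as np
for n in("top","side"):
    im=bot.snapshot(n); cv2.imwrite(f"pics/{n}0.png",im[:,:,::-1])
    m=bot.camera_model(n); print(n,m["fx"],m["fy"],m["cx"],m["cy"],np.round(m["world_to_cam"],3).tolist())
s=bot.observe(); print(s)
E
```

```text
pics
top 441.3976340099455 441.3976340099455 313.9105994615718 206.52637911853742 [[-0.005, -1.0, 0.02, 0.053], [-0.982, 0.001, -0.189, 0.561], [0.189, -0.021, -0.982, 1.158], [0.0, 0.0, 0.0, 1.0]]
side 514.2134256654357 514.2134256654357 319.1366576987555 195.6949181859115 [[0.919, -0.393, 0.015, -0.493], [-0.28, -0.68, -0.678, 0.238], [0.276, 0.619, -0.735, 1.215], [0.0, 0.0, 0.0, 1.0]]
{'time': 0.1, 'joint_pos': array([-1.19218417,  0.68988618, -0.19448905,  1.56622165,  0.15729749,
        0.90249756, -0.2151183 ]), 'joint_velocities': array([ 3.18345952e-05, -1.65886577e-03, -4.07483263e-04, -1.44028876e-03,
       -4.57841566e-05, -6.48151465e-04,  2.09406941e-04]), 'tau': array([-3.03046923e-03, -5.28491378e+01, -1.27158858e+00, -1.53836131e+01,
       -5.26617060e-02,  1.86982164e-03,  3.75771333e-05]), 'ee_pos': array([0.21113021, 0.58766702, 0.23800304]), 'eef_rot': array([ 1.71538296e-01,  9.85177118e-01, -8.09181157e-04, -7.14965122e-05]), 'force': array([ 0.5394225 , -0.29504054, -0.20458966]), 'wrist_torque': array([-0.07808741,  0.0082776 , -0.03511495]), 'gripper_width': 1.0011467587646339}
```

View pics/top0.png

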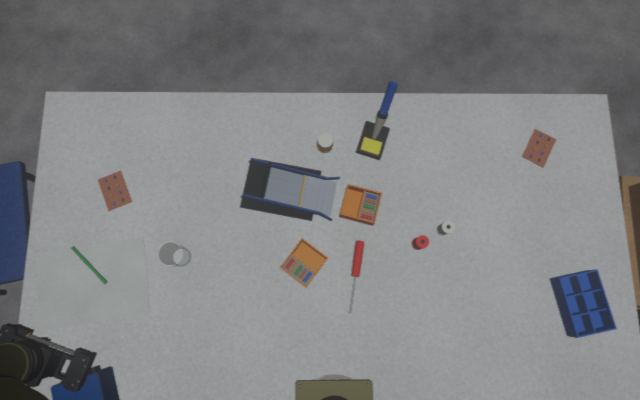

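View pics/side0.png

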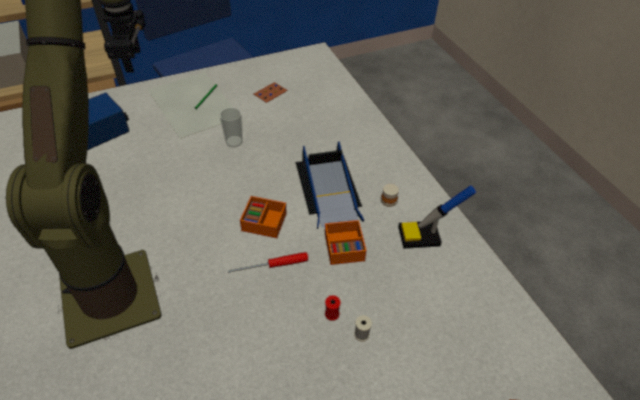

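Top view: two orange totes, at (361,204) by the ramp foot and at (304,263). The right-most, (361,204), is the one meant. Two reels: the white one at (447,228) is meant and the red one at (421,242) isn't. The dock spans (245–340, 160–220) and rises to image left. The side view agrees: tote (346,242), white reel (363,327), red reel (332,307).

```bash
cat > h.py <<'E'
from cell import bot
import cv2,numpy as np
def ray(n,uv,m=None):
    m=m or bot.camera_model(n); W=np.array(m["world_to_cam"]); R,t=W[:3,:3],W[:3,3]
    x=(uv[0]-m["cx"])/m["fx"]; y=(uv[1]-m["cy"])/m["fy"]
    if n=="wrist":
        r=np.hypot(x,y); k=np.sin(r)/r if r>1e-9 else 1; d=np.array([x*k,y*k,np.cos(r)])
    else: d=np.array([x,y,1.])
    return -R.T@t, R.T@d
def on(n,uv,z,m=None):
    o,d=ray(n,uv,m); return o+d*(z-o[2])/d[2]
def tri(a,b):
    (o1,d1),(o2,d2)=ray(*a),ray(*b)
    s=np.linalg.lstsq(np.c_[d1,-d2],o2-o1,rcond=None)[0]
    return (o1+s[0]*d1+o2+s[1]*d2)/2
def proj(n,p,m=None):
    m=m or bot.camera_model(n); W=np.array(m["world_to_cam"]); c=W[:3,:3]@p+W[:3,3]
    if n=="wrist":
        r=np.arctan2(np.hypot(*c[:2]),c[2]); h=np.hypot(*c[:2]); q=c[:2]/h*r
    else: q=c[:2]/c[2]
    return q[0]*m["fx"]+m["cx"],q[1]*m["fy"]+m["cy"]
E
python3 - <<'E'
from h import *
im=cv2.imread("pics/top0.png")
cv2.imwrite("pics/c1.png",cv2.resize(im[100:290,230:470],None,fx=3.1,fy=3.1,interpolation=cv2.INTER_CUBIC))
hsv=cv2.cvtColor(im,cv2.COLOR_BGR2HSV)
def blobs(mask,mn=40):
    for c in cv2.findContours(mask,cv2.RETR_EXTERNAL,cv2.CHAIN_APPROX_NONE)[0]:
        if cv2.contourArea(c)>mn: yield c
o=cv2.inRange(hsv,(5,150,100),(18,255,255))
for c in blobs(o):
    r=cv2.minAreaRect(c); print("orange",r,[np.round(on("top",p,.045)[:2],3).tolist() for p in cv2.boxPoints(r)], np.round(on("top",r[0],.045),3))
b=cv2.inRange(hsv,(105,120,40),(125,255,255))
for c in blobs(b,30): print("blue",cv2.boundingRect(c))
print("reel top",on("top",(447,226),.054),on("top",(448,230),.0))
print("wred",on("top",(421,241),.054))
E
```

```text
orange ((306.5257568359375, 250.4329833984375), (17.66176986694336, 9.764230728149414), 21.03750991821289) [[0.438, 0.099], [0.463, 0.09], [0.446, 0.045], [0.421, 0.055]] [0.442 0.072 0.045]
orange ((351.2353210449219, 203.058837890625), (15.522278785705566, 26.19384765625), 14.03624439239502) [[0.542, -0.022], [0.614, -0.041], [0.604, -0.083], [0.532, -0.063]] [ 0.573 -0.052  0.045]
blue (52, 373, 52, 27)
blue (559, 270, 57, 67)
blue (0, 164, 21, 117)
blue (380, 82, 17, 33)
reel top [ 0.5067602  -0.31239188  0.054     ] [ 0.50315115 -0.33223864  0.        ]
wred [ 0.46577849 -0.23876586  0.054     ]
```

View pics/c1.png

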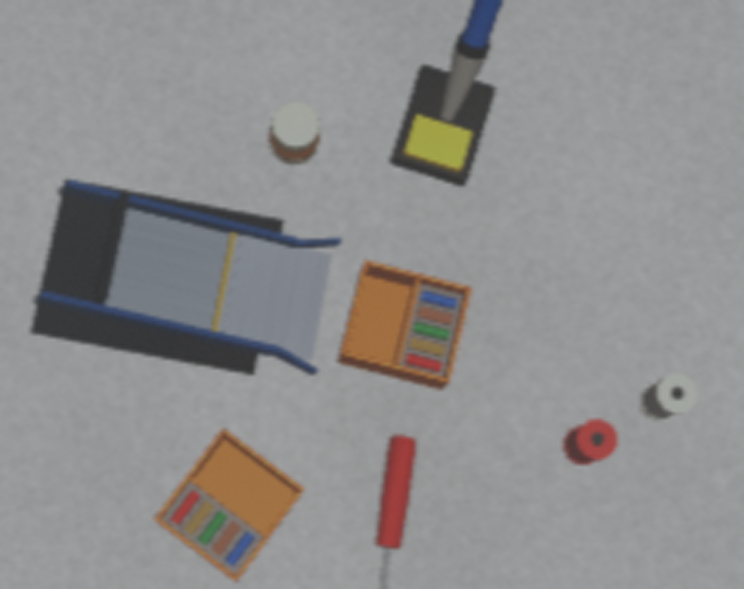

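The crop confirms the target tote (crop rim corners (368,262), (470,288), (445,387), (340,361)) with its empty compartment toward the ramp. The white reel's top is at crop (677,393). The yellow lip runs (232,234)–(215,330), and the stop face is at about (127,205)–(107,303).

Run:
```python
from h import *
f=lambda u,v:(230+u/3.1,100+v/3.1)
P=lambda u,v,z:np.round(on("top",f(u,v),z),4)
for c in [(368,262),(470,288),(445,387),(340,361)]: print("tote",P(*c,.045))
print("tote c",np.mean([P(*c,.045) for c in [(368,262),(470,288),(445,387),(340,361)]],0))
print("foot",P(331,250,0),P(316,356,0))
for z in (.025,.03): print("lip",P(233,234,z),P(215,330,z))
print("stop",P(127,205,.06),P(107,303,.06))
g=[P(65,183,.075),P(295,243,.04),P(40,297,.075),P(272,348,.04)]
print("guides",g)
for a,b in((0,1),(2,3)): d=g[a]-g[b];print(np.degrees(np.arctan2(d[1],d[0])))
print("reel",P(677,393,.054))
m=bot.camera_model("wrist");print({k:np.round(v,3).tolist() for k,v in m.items()})
```

```text
tote [ 0.6257 -0.0462  0.045 ]
tote [ 0.6017 -0.1376  0.045 ]
tote [ 0.5117 -0.1123  0.045 ]
tote [ 0.5352 -0.0194  0.045 ]
tote c [ 0.568575 -0.078875  0.045   ]
foot [ 0.6483 -0.0163  0.    ] [ 0.5476 -0.001   0.    ]
lip [0.6571 0.0754 0.025 ] [0.5673 0.0919 0.025 ]
lip [0.6557 0.0754 0.03  ] [0.5663 0.0918 0.03  ]
stop [0.6745 0.1702 0.06  ] [0.5849 0.1866 0.06  ]
guides [array([0.6902, 0.2241, 0.075 ]), array([0.6447, 0.0193, 0.04  ]), array([0.587 , 0.2435, 0.075 ]), array([0.548 , 0.0408, 0.04  ])]
77.47415453774447
79.10923107136108
reel [ 0.5046 -0.3161  0.054 ]
{'fx': 309.707, 'fy': 309.707, 'cx': 312.276, 'cy': 193.282, 'world_to_cam': [[0.338, 0.941, -0.002, -0.625], [0.891, -0.319, 0.322, -0.046], [0.302, -0.111, -0.947, 0.392], [0.0, 0.0, 0.0, 1.0]]}
```

```bash
cat >> h.py <<'E'
from scipy.spatial.transform import Rotation as Ro, Slerp
def rows(p1,R1,n,p0=None,R0=None):
    s=bot.observe(); p0=s["ee_pos"] if p0 is None else np.array(p0); R0=R0 or Ro.from_quat(s["eef_rot"])
    sl=Slerp([0,1],Ro.concatenate([R0,R1])); P=[p0+(np.array(p1)-p0)*k/n for k in range(n+1)]
    for k in range(n):
        A,B=sl(k/n),sl((k+1)/n)
        print(np.round(A.inv().apply(P[k+1]-P[k]),4).tolist(),np.round((A.inv()*B).as_rotvec(),3).tolist())
def down(yaw,tilt=0):   # tool y at yaw (deg); tilt: tips lean forward
    y=np.array([np.cos(np.radians(yaw)),np.sin(np.radians(yaw)),0]); z=np.array([0,0,-1.]); x=np.cross(y,z)
    return Ro.from_matrix(np.c_[x,y,z])*Ro.from_rotvec([0,np.radians(tilt),0])
E
python3 - <<'E'
from h import *
P=lambda u,v,z:np.round(on("top",(230+u/3.1,100+v/3.1),z),3)
print("stand corners",[P(*c,.01).tolist() for c in[(422,66),(495,88),(463,185),(391,160)]])
print("iron",tri(("top",(381,113)),("side",(440,214))),tri(("top",(391,85)),("side",(471,190))))
print("jar",P(295,125,.05))
print("red",P(597,439,.054))
print("x axis",down(-14.5).as_matrix()[:,0])
R=down(-14.5)
s=bot.observe();
rows([.55,.15,.24],Ro.from_quat(s["eef_rot"])*Ro.from_rotvec([0,0,0.75]),9)
print()
rows([.505,-.316,.2],R,9,[.55,.15,.24],Ro.from_quat(s["eef_rot"])*Ro.from_rotvec([0,0,0.75]))
E
```

```text
stand corners [[0.827, -0.105, 0.01], [0.805, -0.175, 0.01], [0.709, -0.141, 0.01], [0.733, -0.073, 0.01]]
iron [ 0.81463643 -0.13458843  0.0860149 ] [ 0.86662211 -0.15107368  0.16562186]
jar [0.753 0.019 0.05 ]
red [ 0.464 -0.243  0.054]
x axis [0.25038    0.96814764 0.        ]
[-0.0519, -0.033, -0.0002] [-0.0, -0.0, 0.083]
[-0.0544, -0.0286, -0.0002] [0.0, -0.0, 0.083]
[-0.0566, -0.024, -0.0002] [-0.0, 0.0, 0.083]
[-0.0584, -0.0192, -0.0002] [-0.0, -0.0, 0.083]
[-0.0598, -0.0143, -0.0002] [0.0, -0.0, 0.083]
[-0.0608, -0.0092, -0.0002] [0.0, 0.0, 0.083]
[-0.0614, -0.0041, -0.0002] [-0.0, -0.0, 0.083]
[-0.0615, 0.001, -0.0002] [0.0, -0.0, 0.083]
[-0.0612, 0.0061, -0.0002] [-0.0, 0.0, 0.083]

[-0.0437, -0.0282, 0.0045] [-0.0, 0.0, 0.081]
[-0.0459, -0.0245, 0.0045] [-0.0, 0.0, 0.081]
[-0.0477, -0.0207, 0.0045] [-0.0, 0.0, 0.081]
[-0.0492, -0.0168, 0.0045] [-0.0, 0.0, 0.081]
[-0.0504, -0.0128, 0.0045] [-0.0, 0.0, 0.081]
[-0.0513, -0.0087, 0.0045] [-0.0, 0.0, 0.081]
[-0.0518, -0.0045, 0.0045] [-0.0, 0.0, 0.081]
[-0.052, -0.0003, 0.0045] [-0.0, 0.0, 0.081]
[-0.0519, 0.0039, 0.0045] [-0.0, 0.0, 0.081]
```

Request:
apply_moves --plan '[0.088,-0.052,-0.033,0,0,0,0.083,0.088,-0.054,-0.029,0,0,0,0.083,0.088,-0.057,-0.024,0,0,0,0.083,0.088,-0.058,-0.019,0,0,0,0.083,0.088,-0.06,-0.014,0,0,0,0.083,0.088,-0.061,-0.009,0,0,0,0.083,0.088,-0.061,-0.004,0,0,0,0.083,0.088,-0.061,0.001,0,0,0,0.083]'

```text
time: 1.1
ee_pos: [0.5135, 0.1988, 0.2385]
eef_rot: [0.484, 0.875, -0.0, -0.0]
force: [0.6, 1.1, 0.7]
gripper_width: 0.997
```

Run:
```python
from h import *
rows([.505,-.27,.2],down(-14.5),12)
```

```text
[-0.0327, -0.0213, 0.0032] [-0.0, -0.0, 0.068]
[-0.0341, -0.0191, 0.0032] [-0.0, -0.0, 0.068]
[-0.0353, -0.0167, 0.0032] [-0.0, -0.0, 0.068]
[-0.0364, -0.0143, 0.0032] [-0.0, -0.0, 0.068]
[-0.0372, -0.0118, 0.0032] [-0.0, -0.0, 0.068]
[-0.038, -0.0092, 0.0032] [-0.0, -0.0, 0.068]
[-0.0385, -0.0067, 0.0032] [-0.0, -0.0, 0.068]
[-0.0389, -0.004, 0.0032] [-0.0, -0.0, 0.068]
[-0.039, -0.0014, 0.0032] [-0.0, -0.0, 0.068]
[-0.0391, 0.0012, 0.0032] [-0.0, -0.0, 0.068]
[-0.0389, 0.0039, 0.0032] [-0.0, -0.0, 0.068]
[-0.0385, 0.0065, 0.0032] [-0.0, -0.0, 0.068]
```

Request:
apply_moves --plan '[0.088,-0.049,-0.031,0.005,0,0,0.102,0.088,-0.052,-0.026,0.005,0,0,0.102,0.088,-0.055,-0.02,0.005,0,0,0.102,0.088,-0.057,-0.014,0.005,0,0,0.102,0.088,-0.058,-0.008,0.005,0,0,0.102,0.088,-0.058,-0.002,0.005,0,0,0.102,0.088,-0.058,0.002,0.005,0,0,0.102,0.088,-0.058,0.008,0.003,0,0,0.102]'

```text
time: 2.1
ee_pos: [0.5136, -0.2675, 0.2001]
eef_rot: [0.792, 0.611, 0.0, -0.0]
force: [0.9, 0.4, -0.3]
gripper_width: 0.994
```

Run:
```python
from h import *
s=bot.observe(); print(s["ee_pos"],s["eef_rot"],s["joint_pos"],s["joint_velocities"].round(2))
m=bot.camera_model("wrist"); im=bot.snapshot("wrist")[:,:,::-1].copy(); cv2.imwrite("pics/w1.png",im)
print(proj("wrist",np.array([.505,-.316,.054]),m), (-m["world_to_cam"][:3,:3].T@m["world_to_cam"][:3,3]))
np.save("w1.npy",m["world_to_cam"])
```

```text
[ 0.51362873 -0.26753065  0.20014501] [ 7.91866025e-01  6.10694654e-01  5.78184199e-06 -4.88979278e-04] [ 0.34053623  0.67828905  0.10315603  1.75674727 -0.09972525  0.71247993
  0.23967853] [ 0.69  0.26  0.16 -0.55 -0.16  0.29  0.1 ]
(np.float64(314.90747500354325), np.float64(224.25506674872793)) [ 0.53683542 -0.18597078  0.34734072]
```

View pics/w1.png

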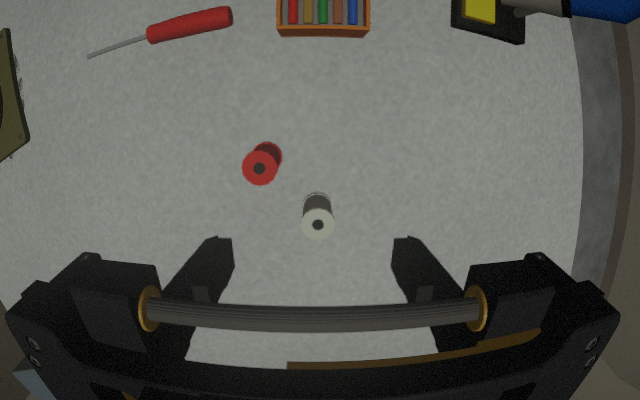

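The wrist view shows the white reel's top at (318,225), between the fingers. The red reel is at (261,168). The tote's rear wall runs along the top edge, (277–370, 36).

Run:
```python
from h import *
m=bot.camera_model("wrist"); m["world_to_cam"]=np.load("w1.npy")
p=on("wrist",(318,225),.054,m); print(p, on("wrist",(277,28),.045,m),on("wrist",(370,28),.045,m))
s=bot.observe(); print(s["ee_pos"],s["time"])
rows([p[0],p[1],.12],down(-14.5),4)
```

```text
[ 0.50789768 -0.31764535  0.054     ] [ 0.52002232 -0.11562819  0.045     ] [ 0.60653137 -0.13719053  0.045     ]
[ 0.51151992 -0.27877798  0.20036634] 2.15
[-0.0094, 0.0017, 0.0202] [0.0, 0.002, -0.005]
[-0.0095, 0.0017, 0.0202] [0.0, 0.002, -0.005]
[-0.0095, 0.0016, 0.0201] [0.0, 0.002, -0.005]
[-0.0096, 0.0016, 0.0201] [0.0, 0.002, -0.005]
```

Request:
apply_moves --plan '[0.088,-0.008,0.001,0.03,0,0,0,0.088,-0.008,0.001,0.03,0,0,0,0.088,-0.008,0.001,0.03,0,0,0,0.088,-0.008,0,0.03,0,0,0,0.088,0,0,0.02,0,0,0,0.088,0,0,0,0,0,0,0.088,0,0,0,0,0,0]'

```text
time: 3.02
ee_pos: [0.5093, -0.2976, 0.0612]
eef_rot: [0.791, 0.612, 0.0, 0.0]
force: [0.2, -0.3, 1.1]
gripper_width: 0.997
```

Run:
```python
from h import *
print(bot.observe()["force"])
rows([.508,-.3175,.028],down(-14.5),1)
```

```text
[ 0.20432947 -0.32318734  1.11788838]
[-0.0195, 0.0037, 0.0332] [0.001, -0.0, -0.001]
```

Request:
apply_moves --plan '[0.088,-0.0195,0.004,0,0,0,0,0.088,0,0,0.018,0,0,0,0.088,0,0,0.015,0,0,0,0.088,0,0,0,0,0,0,0.03,0,0,0,0,0,0,0.03,0,0,0,0,0,0,0.03,0,0,0,0,0,0,0.03,0,0,0,0,0,0]'

```text
time: 4.03
ee_pos: [0.508, -0.3176, 0.028]
eef_rot: [0.791, 0.612, 0.0, 0.0]
force: [0.1, -0.5, -0.4]
gripper_width: 0.57
```

Request:
apply_moves --plan '[0.02,0,0,0,0,0,0,0.02,0,0,0,0,0,0,0.02,0,0,0,0,0,0,0.02,0,0,0,0,0,0,0.02,0,0,-0.02,0,0,0,0.02,0,0,-0.04,0,0,0,0.02,0,0,-0.05,0,0,0,0.02,0,0,0,0,0,0]'

```text
time: 5.03
ee_pos: [0.5105, -0.3194, 0.1427]
eef_rot: [0.791, 0.612, 0.002, 0.004]
force: [0.4, -0.4, -0.6]
gripper_width: 0.373
```

Run:
```python
from h import *
print(bot.observe()["force"])
y=np.radians(75.5); f=np.array([np.cos(y),np.sin(y),0])
c=np.array([.568,-.0785,.14]); 
print(c+.023*f)
rows(c+.023*f,down(-14.5),5)
```

```text
[ 0.37907724 -0.38496137 -0.62099824]
[ 0.57375874 -0.0562326   0.14      ]
[0.0541, -0.001, 0.0004] [0.002, 0.001, -0.0]
[0.0541, -0.001, 0.0004] [0.002, 0.001, -0.0]
[0.0541, -0.001, 0.0005] [0.002, 0.001, -0.0]
[0.0541, -0.001, 0.0005] [0.002, 0.001, -0.0]
[0.0541, -0.001, 0.0005] [0.002, 0.001, -0.0]
```

Request:
apply_moves --plan '[0.02,0.04,-0.001,0,0,0,0,0.02,0.05,-0.001,0,0,0,0,0.02,0.05,-0.001,0,0,0,0,0.02,0.04,-0.001,0,0,0,0,0.02,0.03,-0.001,0,0,0,0,0.02,0,0,0,0,0,0,0.02,0,0,0,0,0,0]'

```text
time: 5.9
ee_pos: [0.5551, -0.1143, 0.1375]
eef_rot: [0.791, 0.611, -0.001, 0.0]
force: [-0.3, -0.2, -1.9]
gripper_width: 0.374
```

Run:
```python
from h import *
s=bot.observe(); print(s["ee_pos"],s["force"],s["joint_velocities"].round(3))
m=bot.camera_model("wrist"); im=bot.snapshot("wrist")[:,:,::-1].copy(); cv2.imwrite("pics/w2.png",im)
np.save("w2.npy",m["world_to_cam"])
```

```text
[ 0.55514929 -0.11430907  0.13753704] [-0.3319109  -0.21694243 -1.85431028] [ 0.018 -0.001  0.015 -0.002 -0.001 -0.001 -0.002]
```

View pics/w2.png

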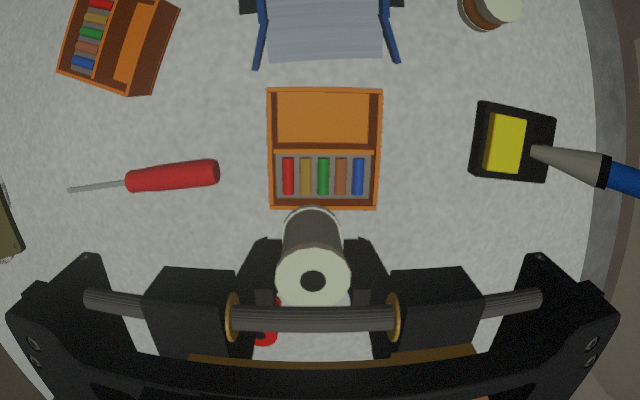

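The reel is held upright: top flange at (313,279), bottom flange at (312,222). The tote's rim corners are at (267,88), (383,90), (376,209) and (271,209), with its divider at row 152. The dock foot is at (268–385, 60).

Run:
```python
from h import *
m=bot.camera_model("wrist"); m["world_to_cam"]=np.load("w2.npy")
c=[on("wrist",p,.045,m) for p in [(267,88),(383,90),(376,209),(271,209)]]
for q in c: print(q.round(4))
C=np.mean(c,0); d=(c[0]+c[1]-c[2]-c[3])/2; yaw=np.degrees(np.arctan2(d[1],d[0])); l=(c[0]+c[3]-c[1]-c[2])/2
print("C",C,"yaw",yaw,np.degrees(np.arctan2(l[1],l[0]))-90,np.linalg.norm(d),np.linalg.norm(l))
print("divider",[on("wrist",p,.045,m).round(4) for p in [(273,152),(378,154)]])
t=on("wrist",(313,279),.1635,m); print("reel top",t)
print("foot",on("wrist",(268,62),0,m),on("wrist",(384,59),0,m))
y=np.radians(yaw); T=C+.023*np.array([np.cos(y),np.sin(y),0]); T[2]=.1
print("T",T); s=bot.observe(); rows(s["ee_pos"]+np.r_[T[:2]-t[:2],0],down(yaw-90),4)
```

```text
[ 0.5452 -0.0207  0.045 ]
[ 0.6313 -0.0439  0.045 ]
[ 0.6058 -0.1388  0.045 ]
[ 0.5202 -0.1165  0.045 ]
C [ 0.57564731 -0.07998768  0.045     ] yaw 75.16632246173981 75.12411933721373 0.09862545997342585 0.0888072490913146
divider [array([ 0.5359, -0.0705,  0.045 ]), array([ 0.6164, -0.0928,  0.045 ])]
reel top [ 0.55721715 -0.11377282  0.1635    ]
foot [0.5462319  0.00451569 0.        ] [ 0.64909115 -0.01801376  0.        ]
T [ 0.58153563 -0.0577542   0.1       ]
[0.0151, 0.0023, -0.0] [-0.0, 0.0, 0.001]
[0.0151, 0.0023, -0.0] [-0.0, 0.0, 0.001]
[0.0151, 0.0023, -0.0] [-0.0, 0.0, 0.001]
[0.0151, 0.0023, -0.0] [-0.0, 0.0, 0.001]
```

Request:
apply_moves --plan '[0.02,0.02,0.003,0,0,0,0,0.02,0.02,0.003,0,0,0,0,0.02,0.02,0.003,0.02,0,0,0,0.02,0,0,0.02,0,0,0,0.02,0,0,0.017,0,0,0,0.02,0,0,0,0,0,0,0.02,0,0,0,0,0,0]'

```text
time: 6.82
ee_pos: [0.5798, -0.0576, 0.0808]
eef_rot: [0.791, 0.612, 0.0, 0.0]
force: [-0.3, -0.2, -0.4]
gripper_width: 0.371
```

Run:
```python
from h import *
s=bot.observe(); print(s["ee_pos"],s["force"],s["joint_velocities"].round(3))
m=bot.camera_model("wrist"); im=bot.snapshot("wrist")[:,:,::-1].copy(); cv2.imwrite("pics/w3.png",cv2.resize(im[100:350,150:480],None,fx=2.2,fy=2.2))
np.save("w3.npy",m["world_to_cam"])
```

```text
[ 0.57978038 -0.05755872  0.08078094] [-0.27527731 -0.18593121 -0.38573726] [ 0.003 -0.015  0.002 -0.003  0.    -0.    -0.   ]
```

View pics/w3.png

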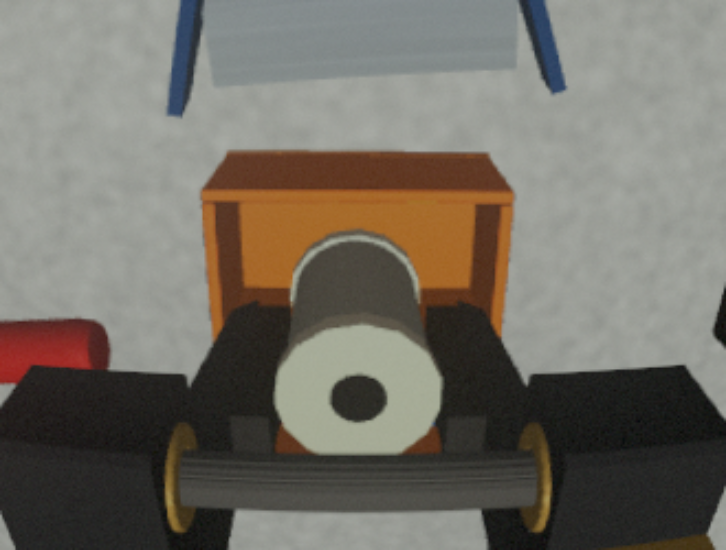

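The crop shows the reel centred laterally (centre column 358, rim corners 204 and 512). The front rim is at row 192 and the lower flange's front edge at row 232.

Run:
```python
from h import *
m=bot.camera_model("wrist"); m["world_to_cam"]=np.load("w3.npy")
q=lambda u,v,z:on("wrist",(150+u/2.2,100+v/2.2),z,m)
R=down(-14.8).as_matrix()
o=q(358,192,.045)
for n,p in(("rimfront",o),("L",q(204,192,.045)),("R",q(512,192,.045)),("flange front low",q(355,232,.0528)),("top c",q(358,397,.1068))): print(n,p.round(4),((p-o)@R)[:2].round(4))
```

```text
rimfront [ 0.5881 -0.0324  0.045 ] [0. 0.]
L [ 0.5454 -0.0212  0.045 ] [-0.0001 -0.0441]
R [ 0.6309 -0.0434  0.045 ] [0.0002 0.0442]
flange front low [ 0.585  -0.041   0.0528] [-0.0091 -0.0008]
top c [ 0.5815 -0.0578  0.1068] [-0.0262  0.0001]
```

Request:
apply_moves --plan '[0.02,0,0,0.015,0,0,0,0.02,0,0,0.015,0,0,0,0.02,0,0,0.01,0,0,0,0.02,0,0,0.004,0,0,0,0.02,0,0,0.002,0,0,0,0.02,0,0,0,0,0,0]'

```text
time: 7.62
ee_pos: [0.5797, -0.0573, 0.0348]
eef_rot: [0.791, 0.612, 0.0, 0.0]
force: [0.3, -0.3, -0.7]
gripper_width: 0.372
```

Request:
apply_moves --plan '[0.02,0,0,0.001,0,0,0,0.02,0,0,0.001,0,0,0,0.02,0,0,0.0005,0,0,0,0.02,0,0,0,0,0,0]'

```text
time: 8.12
ee_pos: [0.5795, -0.0572, 0.0322]
eef_rot: [0.791, 0.612, 0.0, -0.0]
force: [1.0, -0.0, -1.5]
gripper_width: 0.373
```

Request:
apply_moves --plan '[0.043,0,0,0,0,0,0,0.043,0,0,0,0,0,0,0.043,0,0,0,0,0,0,0.043,0,0,0,0,0,0]'

```text
time: 8.62
ee_pos: [0.5796, -0.0573, 0.0323]
eef_rot: [0.791, 0.612, 0.0, 0.0]
force: [0.2, -0.6, 0.3]
gripper_width: 0.492
```

Request:
apply_moves --plan '[0.043,0,0,-0.01,0,0,0,0.043,0,0,-0.02,0,0,0,0.043,0,0,-0.03,0,0,0,0.043,0,0,-0.04,0,0,0,0.043,0,0,0,0,0,0,0.043,0,0,0,0,0,0]'

```text
time: 9.38
ee_pos: [0.5795, -0.0571, 0.1329]
eef_rot: [0.791, 0.612, 0.0, 0.0]
force: [0.4, -1.3, -0.3]
gripper_width: 0.488
```

Run:
```python
from h import *
s=bot.observe(); print(s["ee_pos"],s["force"])
R=down(78.8-90,14)
a=np.array([.5535,-.170,.10])
rows(a,R,4)
m=bot.camera_model("wrist"); im=bot.snapshot("wrist")[:,:,::-1].copy(); cv2.imwrite("pics/w4.png",im)
np.save("w4.npy",m["world_to_cam"])
```

```text
[ 0.579456   -0.05713718  0.13285388] [ 0.4107296  -1.26651387 -0.31151047]
[-0.0289, 0.0008, 0.0082] [0.002, 0.061, -0.014]
[-0.0294, 0.0004, 0.0064] [0.002, 0.061, -0.014]
[-0.0297, -0.0, 0.0046] [0.002, 0.061, -0.014]
[-0.03, -0.0005, 0.0028] [0.002, 0.061, -0.014]
```

View pics/w4.png

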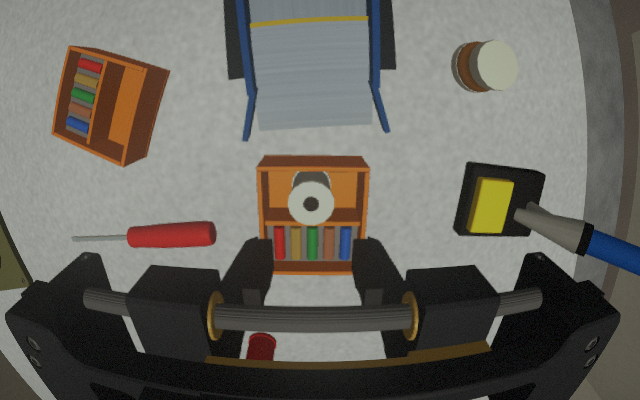

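The reel stands upright in the front compartment (top at (311,204)). The dock foot runs (259,130)–(374,123), and the yellow lip (251,25)–(369,17).

Run:
```python
from h import *
m=bot.camera_model("wrist"); m["world_to_cam"]=np.load("w4.npy")
q=lambda u,v,z:on("wrist",(u,v),z,m)
F=[q(259,130,0),q(374,123,0)]; L=[q(251,25,.024),q(369,17,.024)]
fm=np.mean(F,0); lm=np.mean(L,0); d=lm-fm
print(F,L,"mid",fm,lm,"yaw axis",np.degrees(np.arctan2(d[1],d[0])),"len",np.hypot(d[0],d[1]))
for a in(F,L): v=a[0]-a[1]; print(np.degrees(np.arctan2(v[1],v[0]))-90,np.linalg.norm(v))
c=[q(257,158,.045),q(369,158,.045)]; v=c[0]-c[1]; print("front rim",c,np.degrees(np.arctan2(v[1],v[0]))-90)
```

```text
[array([0.5464614 , 0.00358799, 0.        ]), array([ 0.64976751, -0.01631771,  0.        ])] [array([0.56834635, 0.09303117, 0.024     ]), array([0.66315177, 0.07542744, 0.024     ])] mid [ 0.59811445 -0.00636486  0.        ] [0.61574906 0.0842293  0.024     ] yaw axis 78.98483650448303 len 0.09229454126526809
79.09353715961478 0.10520640930703937
79.48096213074541 0.0964259253540003
front rim [array([ 0.54752071, -0.01378768,  0.045     ]), array([ 0.63243877, -0.03581284,  0.045     ])] 75.45962563341405
```

Request:
apply_moves --plan '[0.04,-0.029,0.001,0.008,0,0.061,-0.014,0.04,-0.0295,0,0.006,0,0.061,-0.014,0.04,-0.03,0,0.005,0,0.061,-0.014,0.04,-0.03,0,0.003,0,0.061,-0.014,0.04,0,0,0,0,0,0,0.04,0,0,0,0,0,0]'

```text
time: 10.18
ee_pos: [0.5533, -0.1696, 0.0987]
eef_rot: [0.768, 0.629, 0.096, -0.075]
force: [0.4, 1.0, -0.4]
gripper_width: 0.454
```

Request:
apply_moves --plan '[0.04,0,0,0,-0.014,0,0.057,0.04,-0.005,0,0.02,0,0,0,0.04,-0.005,0,0.02,0,0,0,0.04,-0.005,0,0.02,0,0,0,0.04,-0.005,0,0.019,0,0,0,0.04,0,0,0,0,0,0,0.04,0,0,0,0,0,0]'

```text
time: 11.05
ee_pos: [0.5544, -0.1711, 0.018]
eef_rot: [0.786, 0.606, 0.099, -0.072]
force: [0.1, 1.1, -0.2]
gripper_width: 0.451
```

Run:
```python
from h import *
s=bot.observe(); print(s["ee_pos"],s["force"],s["gripper_width"]*88)
M=Ro.from_quat(s["eef_rot"]).as_matrix(); print(M.round(3))
C=np.array([.5755,-.0805]);y=np.radians(75.4);f=np.array([np.cos(y),np.sin(y)]);l=np.array([-f[1],f[0]])
r=s["ee_pos"][:2]-C; print("rel tote",r@f,r@l)
```

```text
[ 0.55442062 -0.17107252  0.01800878] [ 0.07625173  1.08503892 -0.19855954] 39.7035674920674
[[ 0.245  0.967  0.068]
 [ 0.939 -0.255  0.232]
 [ 0.242  0.007 -0.97 ]]
rel tote -0.0929613220684166 -0.0024318457824464693
```

Request:
apply_moves --plan '[0.04,0.012,-0.001,0.003,0,0,0,0.04,0.01,-0.001,0.0025,0,0,0,0.04,0.005,0,0.0012,0,0,0,0.04,0.003,0,0.0007,0,0,0,0.04,0.003,0,0.0007,0,0,0,0.04,0.003,0,0.0007,0,0,0,0.04,0.003,0,0.0007,0,0,0]'

```text
time: 11.92
ee_pos: [0.5622, -0.1343, 0.018]
eef_rot: [0.787, 0.606, 0.098, -0.07]
force: [-2.0, -4.8, 1.0]
gripper_width: 0.455
```

Request:
apply_moves --plan '[0.04,0.004,0.0005,0.001,0,0,0,0.04,0.004,0.0005,0.001,0,0,0,0.04,0.004,0.0005,0.001,0,0,0,0.04,0.004,0.0005,0.001,0,0,0,0.04,0.004,0.0005,0.001,0,0,0]'

```text
time: 12.55
ee_pos: [0.5701, -0.112, 0.018]
eef_rot: [0.786, 0.606, 0.098, -0.072]
force: [-1.0, -3.1, 0.5]
gripper_width: 0.455
```

Request:
apply_moves --plan '[0.04,0.004,0.0004,0.001,0.002,0,-0.008,0.04,0.004,0.0004,0.001,0.002,0,-0.008,0.04,0.004,0.0004,0.001,0.002,0,-0.008,0.04,0.004,0.0004,0.001,0.002,0,-0.008,0.04,0.004,0.0004,0.001,0.002,0,-0.008,0.04,0.004,0.0004,0.001,0.002,0,-0.008,0.04,0.004,0.0004,0.001,0.002,0,-0.008,0.04,0.004,0.0004,0.001,0.002,0,-0.008]'

```text
time: 13.55
ee_pos: [0.5807, -0.0807, 0.018]
eef_rot: [0.765, 0.632, 0.096, -0.075]
force: [0.4, -3.4, -0.6]
gripper_width: 0.456
```

```bash
cat >> h.py <<'E'
def dock():
    s=bot.observe(); y=np.radians(79.1);f=np.array([np.cos(y),np.sin(y),0]);l=np.array([-f[1],f[0],0]);u=np.array([0,0,1.])
    a=np.radians(14); X=f*np.cos(a)+u*np.sin(a); Z=-f*np.sin(a)+u*np.cos(a)
    D=np.c_[X,l,Z]; r=s["ee_pos"]-[.598,-.0065,0]
    print("t",s["time"],"tcp dock",(r@D).round(4),"F dock",(s["force"]@D).round(2)); print((D.T@Ro.from_quat(s["eef_rot"]).as_matrix()).round(3))
    return s,D
E
python3 - <<'E'
from h import *
dock()
m=bot.camera_model("wrist"); im=bot.snapshot("wrist")[:,:,::-1].copy(); cv2.imwrite("pics/w5.png",im)
E
```

```text
t 13.55 tcp dock [-0.0696  0.0029  0.0359] F dock [-3.36 -1.01  0.2 ]
[[ 1.     0.001 -0.001]
 [ 0.001 -1.    -0.006]
 [-0.001  0.006 -1.   ]]
```

View pics/w5.png

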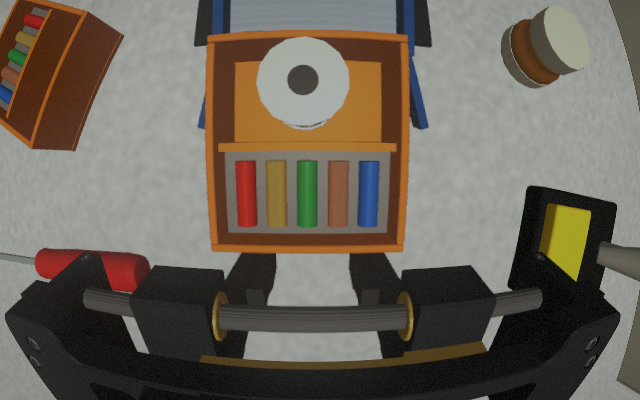

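Alignment looks good: the tote is square to the guides, its front is on the ramp, and the reel is upright at (303,80).

Request:
apply_moves --plan '[0.04,0.0055,0.0003,0.0014,0,0,0,0.04,0.0055,0.0003,0.0014,0,0,0,0.04,0.0055,0.0003,0.0014,0,0,0,0.04,0.0055,0.0003,0.0014,0,0,0,0.04,0.0055,0.0003,0.0014,0,0,0,0.04,0.0055,0.0003,0.0014,0,0,0]'

```text
time: 14.35
ee_pos: [0.5887, -0.0472, 0.0178]
eef_rot: [0.765, 0.632, 0.096, -0.075]
force: [-0.4, -2.3, -2.6]
gripper_width: 0.454
```

```bash
python3 -c "
from h import *
dock()"
```

```text
t 14.35 tcp dock [-0.0362  0.0014  0.0274] F dock [-2.84 -0.06 -1.92]
[[ 1.     0.001 -0.   ]
 [ 0.001 -1.    -0.006]
 [-0.     0.006 -1.   ]]
```

Request:
apply_moves --plan '[0.04,0.0055,0.0002,0.0014,0,0,0,0.04,0.0055,0.0002,0.0014,0,0,0,0.04,0.0055,0.0002,0.0014,0,0,0,0.04,0.0055,0.0002,0.0014,0,0,0,0.04,0.0055,0,0.001,0,0,0,0.04,0.0055,0,0,0,0,0]'

```text
time: 15.1
ee_pos: [0.5963, -0.0152, 0.0197]
eef_rot: [0.766, 0.632, 0.096, -0.075]
force: [-1.9, -2.6, -0.9]
gripper_width: 0.456
```

```bash
python3 -c "
from h import *
dock()"
```

```text
t 15.1 tcp dock [-0.0039 -0.      0.0212] F dock [-3.04  1.41 -0.21]
[[ 1.     0.    -0.001]
 [ 0.    -1.    -0.007]
 [-0.001  0.007 -1.   ]]
```

Request:
apply_moves --plan '[0.04,0.0055,0,0.0005,0,0,0,0.04,0.0055,0,0.0005,0,0,0,0.04,0.0055,0,0.0005,0,0,0,0.04,0.0055,0,0.0005,0,0,0,0.04,0.0055,0,0.0005,0,0,0,0.04,0.0055,0,0.0005,0,0,0,0.04,0.0055,0,0,0,0,0,0.04,0.0055,0,0,0,0,0]'

```text
time: 16.1
ee_pos: [0.6049, 0.0267, 0.0278]
eef_rot: [0.766, 0.632, 0.096, -0.074]
force: [-0.9, -3.9, 3.2]
gripper_width: 0.454
```

Run:
```python
from h import *
dock()
m=bot.camera_model("wrist"); im=bot.snapshot("wrist")[:,:,::-1].copy(); cv2.imwrite("pics/w6.png",im)
```

```text
t 16.1 tcp dock [ 0.0396 -0.0005  0.0187] F dock [-3.11  0.15  4.08]
[[ 1.    -0.    -0.002]
 [-0.    -1.    -0.008]
 [-0.002  0.008 -1.   ]]
```

View pics/w6.png

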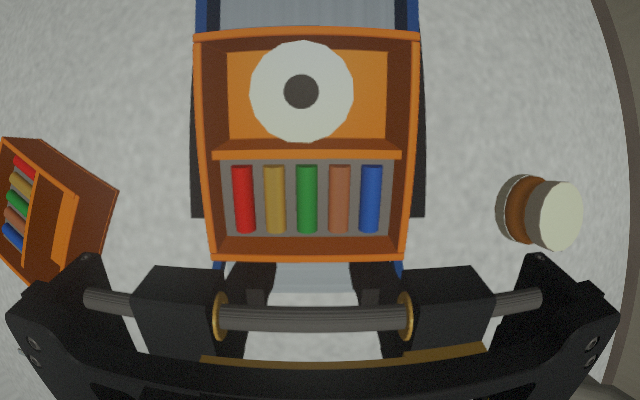

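Tote straight in the guides, reel upright at (301,92).

Request:
apply_moves --plan '[0.04,0.005,0,-0.0003,0,0,0,0.04,0.005,0,-0.0003,0,0,0,0.04,0.005,0,0,0,0,0,0.04,0.005,0,0,0,0,0,0.04,0.004,0,0,0,0,0]'

```text
time: 16.77
ee_pos: [0.6083, 0.0513, 0.0334]
eef_rot: [0.765, 0.632, 0.096, -0.075]
force: [-0.4, -1.9, -2.5]
gripper_width: 0.453
```

```bash
python3 -c "
from h import *
dock()"
```

```text
t 16.775 tcp dock [0.065  0.0008 0.0183] F dock [-2.46  0.08 -1.97]
[[ 1.     0.001  0.   ]
 [ 0.001 -1.    -0.006]
 [ 0.     0.006 -1.   ]]
```

Request:
apply_moves --plan '[0.04,0.003,0,0,0,0,0,0.04,0.003,0,0,0,0,0,0.04,0.003,0,0,0,0,0,0.04,0.002,0,0,0,0,0]'

```text
time: 17.27
ee_pos: [0.6107, 0.061, 0.0363]
eef_rot: [0.765, 0.632, 0.096, -0.075]
force: [-0.5, -2.5, -3.0]
gripper_width: 0.452
```

```bash
python3 -c "
from h import *
dock()"
```

```text
t 17.275 tcp dock [0.0754 0.0003 0.0186] F dock [-3.18 -0.01 -2.31]
[[ 1.     0.001 -0.   ]
 [ 0.001 -1.    -0.007]
 [-0.     0.007 -1.   ]]
```

```bash
cat >> h.py <<'E'
def look():
    s,D=dock()
    im=bot.snapshot("wrist")[:,:,::-1].copy(); cv2.imwrite("pics/t%d.png"%round(s["time"]*100),im)
    h=cv2.cvtColor(im,cv2.COLOR_BGR2HSV); o=cv2.inRange(h,(5,120,60),(18,255,255))
    for r in (240,):
        x=np.where(o[r])[0]; print("row",r,x.min() if len(x) else None,x.max() if len(x) else None)
    y=np.where(o[200:,250])[0]+200; y2=np.where(o[200:,360])[0]+200; y3=np.where(o[:120,220])[0]
    print("rear rim rows",y.min(),y.max(),y2.min(),y2.max(),"front",y3.min())
E
python3 -c "
from h import *
look()"
```

```text
t 17.275 tcp dock [0.0754 0.0003 0.0186] F dock [-3.18 -0.01 -2.31]
[[ 1.     0.001 -0.   ]
 [ 0.001 -1.    -0.007]
 [-0.     0.007 -1.   ]]
row 240 3 523
rear rim rows 237 259 236 367 front 30
```

Request:
apply_moves --plan '[0.04,0.0015,0,0,0,0,0,0.04,0.0015,0,0,0,0,0,0.04,0.001,0,0,0,0,0,0.04,0.001,0,0,0,0,0]'

```text
time: 17.82
ee_pos: [0.6116, 0.0656, 0.0375]
eef_rot: [0.765, 0.632, 0.096, -0.075]
force: [-0.9, -2.6, -2.1]
gripper_width: 0.452
```

```bash
python3 -c "
from h import *
look()"
```

```text
t 17.825 tcp dock [0.0803 0.0003 0.0186] F dock [-3.18  0.4  -1.38]
[[ 1.     0.001 -0.   ]
 [ 0.001 -1.    -0.007]
 [-0.     0.007 -1.   ]]
row 240 5 530
rear rim rows 236 361 236 259 front 30
```

Request:
apply_moves --plan '[0.04,0.001,0,0,0,0,0,0.04,0.001,0,0,0,0,0,0.04,0.001,0,0,0,0,0]'

```text
time: 18.25
ee_pos: [0.6122, 0.0685, 0.0382]
eef_rot: [0.765, 0.632, 0.096, -0.075]
force: [0.2, -2.9, -2.4]
gripper_width: 0.453
```

```bash
python3 -c "
from h import *
look()"
```

```text
t 18.25 tcp dock [0.0833 0.0003 0.0186] F dock [-3.26 -0.78 -1.7 ]
[[ 1.     0.001 -0.   ]
 [ 0.001 -1.    -0.007]
 [-0.     0.007 -1.   ]]
row 240 7 534
rear rim rows 236 360 236 259 front 30
```

Request:
apply_moves --plan '[0.04,0.001,0,0,0,0,0,0.04,0.001,0,0,0,0,0]'

```text
time: 18.55
ee_pos: [0.6125, 0.0704, 0.0387]
eef_rot: [0.765, 0.632, 0.096, -0.075]
force: [-0.7, -1.6, -2.6]
gripper_width: 0.456
```

```bash
python3 -c "
from h import *
look()"
```

```text
t 18.55 tcp dock [0.0853 0.0003 0.0186] F dock [-2.31  0.41 -2.05]
[[ 1.     0.001 -0.   ]
 [ 0.001 -1.    -0.007]
 [-0.     0.007 -1.   ]]
row 240 8 530
rear rim rows 236 259 236 367 front 30
```

Request:
apply_moves --plan '[0.04,0.001,0,0,0,0,0,0.04,0.001,0,0,0,0,0]'

```text
time: 18.85
ee_pos: [0.6129, 0.0723, 0.0392]
eef_rot: [0.765, 0.632, 0.096, -0.075]
force: [-0.8, -2.0, -2.6]
gripper_width: 0.452
```

```bash
python3 -c "
from h import *
look()"
```

```text
t 18.85 tcp dock [0.0873 0.0003 0.0186] F dock [-2.61  0.37 -1.98]
[[ 1.     0.001 -0.   ]
 [ 0.001 -1.    -0.007]
 [-0.     0.007 -1.   ]]
row 240 9 525
rear rim rows 236 366 236 259 front 30
```

Request:
apply_moves --plan '[0.04,0.001,0,0,0,0,0,0.04,0.001,0,0,0,0,0]'

```text
time: 19.15
ee_pos: [0.6133, 0.0741, 0.0396]
eef_rot: [0.765, 0.632, 0.096, -0.075]
force: [-0.2, -2.8, -2.2]
gripper_width: 0.454
```

```bash
python3 -c "
from h import *
look()"
```

```text
t 19.15 tcp dock [0.0892 0.0003 0.0186] F dock [-3.23 -0.32 -1.43]
[[ 1.     0.001 -0.001]
 [ 0.001 -1.    -0.007]
 [-0.001  0.007 -1.   ]]
row 240 10 400
rear rim rows 231 254 231 254 front 33
```

The rear rim jumped from row 259 to 254 and the front from 30 to 33: the tote has dropped behind the lip. Next I press gently.

Request:
apply_moves --plan '[0.04,0.0005,0,0,0,0,0,0.04,0.0005,0,0,0,0,0,0.04,0.0005,0,0,0,0,0]'

```text
time: 19.58
ee_pos: [0.6132, 0.0745, 0.0397]
eef_rot: [0.766, 0.632, 0.095, -0.075]
force: [-2.3, -5.3, -2.7]
gripper_width: 0.452
```

```bash
python3 -c "
from h import *
look()"
```

```text
t 19.575 tcp dock [0.0895 0.0004 0.0186] F dock [-6.07  1.22 -1.25]
[[ 1.    -0.    -0.002]
 [-0.    -1.    -0.006]
 [-0.002  0.006 -1.   ]]
row 240 10 400
rear rim rows 231 254 231 361 front 34
```

Request:
apply_moves --plan '[0.04,0.0005,0,0,0,0,0,0.04,0.0003,0,0,0,0,0]'

```text
time: 19.88
ee_pos: [0.6132, 0.0745, 0.0397]
eef_rot: [0.766, 0.632, 0.095, -0.074]
force: [-2.1, -6.5, -2.3]
gripper_width: 0.452
```

```bash
python3 -c "
from h import *
look()"
```

```text
t 19.875 tcp dock [0.0895 0.0004 0.0186] F dock [-7.09  0.8  -0.63]
[[ 1.    -0.001 -0.003]
 [-0.001 -1.    -0.006]
 [-0.003  0.006 -1.   ]]
row 240 10 400
rear rim rows 231 254 231 361 front 34
```

Request:
apply_moves --plan '[0.04,0.0004,0,0,0,0,0,0.04,0.0003,0,0,0,0,0,0.04,0.0003,0,0,0,0,0]'

```text
time: 20.3
ee_pos: [0.6132, 0.0745, 0.0398]
eef_rot: [0.766, 0.631, 0.094, -0.074]
force: [-2.7, -8.4, -3.5]
gripper_width: 0.449
```

```bash
python3 -c "
from h import *
look()"; ls pics
```

```text
t 20.3 tcp dock [0.0896 0.0004 0.0187] F dock [-9.3   1.03 -1.3 ]
[[ 1.    -0.001 -0.004]
 [-0.001 -1.    -0.006]
 [-0.004  0.006 -1.   ]]
row 240 10 400
rear rim rows 231 254 231 364 front 34
c1.png
side0.png
t1727.png
t1782.png
t1825.png
t1855.png
t1885.png
t1915.png
t1958.png
t1988.png
t2030.png
top0.png
w1.png
w2.png
w3.png
w4.png
w5.png
w6.png
```

Request:
apply_moves --plan '[0.04,0.0003,0,0,0,0,0,0.04,0,0,0,0,0,0,0.04,0,0,0,0,0,0,0.04,0,0,0,0,0,0,0.04,0,0,0,0,0,0,0.04,0,0,0,0,0,0]'

```text
time: 21.1
ee_pos: [0.6132, 0.0745, 0.0398]
eef_rot: [0.766, 0.631, 0.094, -0.074]
force: [-1.6, -8.1, -3.8]
gripper_width: 0.453
```

```bash
python3 -c "
from h import *
look()
im=bot.snapshot('side')[:,:,::-1]; cv2.imwrite('pics/s1.png',cv2.resize(im[120:270,240:440],None,fx=4,fy=4,interpolation=cv2.INTER_CUBIC))"
```

```text
t 21.1 tcp dock [0.0896 0.0004 0.0186] F dock [-8.94  0.03 -1.64]
[[ 1.    -0.001 -0.004]
 [-0.001 -1.    -0.006]
 [-0.004  0.006 -1.   ]]
row 240 10 400
rear rim rows 231 363 231 254 front 34
```

View pics/s1.png

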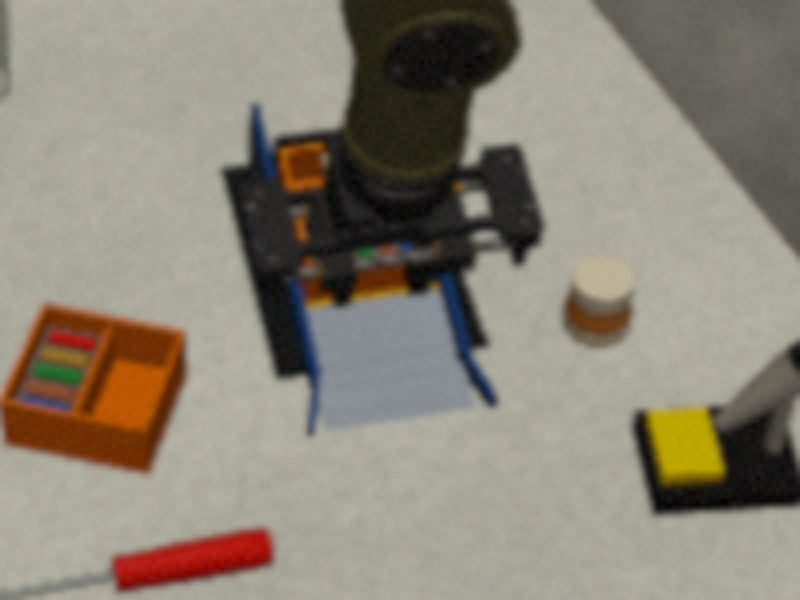

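The side view shows the yellow lip uncovered behind the tote's rear wall, at about (370,297). The force is about 9 N, so I press slightly more, hold, then back off.

Request:
apply_moves --plan '[0.04,0.0005,0,0,0,0,0,0.04,0,0,0,0,0,0,0.04,0,0,0,0,0,0,0.04,0,0,0,0,0,0,0.04,0,0,0,0,0,0]'

```text
time: 21.82
ee_pos: [0.6132, 0.0745, 0.0398]
eef_rot: [0.766, 0.631, 0.094, -0.074]
force: [-2.3, -8.5, -3.9]
gripper_width: 0.455
```

```bash
python3 -c "
from h import *
dock()"
```

```text
t 21.825 tcp dock [0.0896 0.0004 0.0187] F dock [-9.42  0.68 -1.64]
[[ 1.    -0.001 -0.005]
 [-0.001 -1.    -0.006]
 [-0.005  0.006 -1.   ]]
```

Request:
apply_moves --plan '[0.04,-0.002,0,0,0,0,0,0.04,-0.004,0,0,0,0,0,0.04,-0.01,0,0,0,0,0,0.04,-0.015,0,0,0,0,0,0.04,-0.015,0,-0.02,0,0,0,0.04,-0.02,0,-0.04,0,0,0,0.04,-0.03,0,-0.05,0,0,0,0.04,-0.03,0,-0.05,0,0,0]'

```text
time: 22.82
ee_pos: [0.5819, -0.0824, 0.1678]
eef_rot: [0.766, 0.632, 0.096, -0.074]
force: [0.6, -0.1, 0.0]
gripper_width: 0.457
```

Request:
apply_moves --plan '[0.04,-0.02,0,-0.02,0,0,0,0.04,0,0,0,0,0,0,0.04,0,0,0,0,0,0]'

```text
time: 23.2
ee_pos: [0.5774, -0.1023, 0.1798]
eef_rot: [0.765, 0.632, 0.096, -0.076]
force: [-0.1, 0.2, 0.4]
gripper_width: 0.455
```

```bash
python3 -c "
from h import *
dock()
w=bot.snapshot('wrist')[:,:,::-1]; cv2.imwrite('pics/w7.png',w)
t=bot.snapshot('top')[:,:,::-1]; cv2.imwrite('pics/t7.png',t)
im=bot.snapshot('side')[:,:,::-1]
a=cv2.resize(w[0:300,150:500],(400,343)); b=cv2.resize(im[100:270,200:480],(400,243),interpolation=cv2.INTER_CUBIC); c=cv2.resize(t[90:300,230:470],(386,343),interpolation=cv2.INTER_CUBIC)
o=np.zeros((590,790,3),np.uint8); o[:343,:400]=a; o[:343,402:788]=c; o[345:588,:400]=b; cv2.imwrite('pics/fin.png',o)"
```

```text
t 23.2 tcp dock [-0.0515  0.0021  0.1982] F dock [0.26 0.18 0.32]
[[ 1.     0.001  0.001]
 [ 0.001 -1.    -0.005]
 [ 0.001  0.005 -1.   ]]
```

View pics/fin.png

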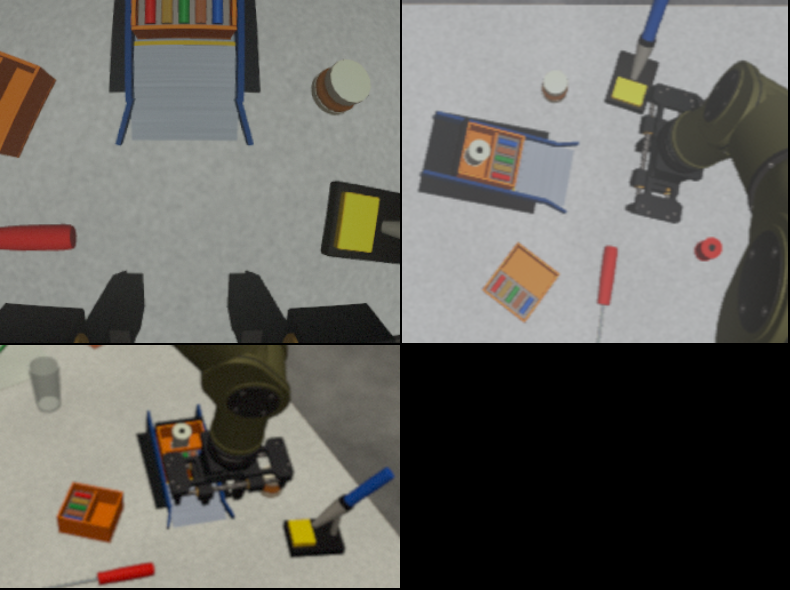

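```bash
python3 -c "
from cell import bot
print(bot.close_job())"
```

```text
the job is handed in; nothing more can be done
None
```

The job is done and handed in at about 23 s of the 72 s allowed. The white reel stands in the tote's front compartment, and the tote is docked behind the yellow lip and against the black stop.

- **Reel:** I took the white reel, not the red one. The gripper closed to about 33 mm rather than the 36 mm diameter, but it held upright and the pictures show it standing in the compartment.
- **Push:** I pushed the right-most tote with two fingers, without lifting it. Readings at the end of each push were 2 to 5 N along the ramp. The rear rim shifted in the wrist picture when the rear dropped, with the lip edge near 95 mm up the ramp.
- **Press:** I held it against the stop for about 1.5 s. Readings were about 9 to 9.4 N, slightly under the 10 N asked; the highest total force I read was about 9.6 N. The stop came about 2 mm of finger travel after the drop instead of 3.5 mm. I put that down to the tote being pitched nose-down just before it fell.
- **Final check:** The last views show the whole yellow lip uncovered behind the tote and the reel upright. The other things looked undisturbed, judged by eye. The tool force was near zero with the gripper clear.

The only clear disagreement between measurements was the tote's position: the top and wrist cameras differed by about 7 mm, and I used the wrist estimate.

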